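# Fill the kit box and sweep its rim

## Robot

A 6-joint arm with a two-finger parallel gripper is mounted at the origin on a cart in front of the work surface, level with it; the furniture and walls round the work are solid. World frame = base frame: x ahead of the robot, y to its left, z up, the work surface at z = 0. Lengths are in mm, angles in degrees, forces in N, time in s.
With the tool pointing down it reaches from about 350 to 850 mm from the base axis. Payload 8.1 kg.
Tool frame: the origin (TCP) lies midway between the tips of the shut fingers; the grasp point (between the pads) lies 19 mm behind it (r.grip_depth is the distance from the TCP to the grasp point, in mm); z points along the fingers, y is the direction in which the jaws open and shut (so a half turn about z gives the same grasp; the last joint's range is limited). The gripper opens to 85 mm and grips with 20 to 120 N. Pads are 22 mm wide; open, the fingers measure 114 mm over their backs; the gripper's body (76 mm by 85 mm) begins 54 mm behind the grasp point. The pads swing forward as they close: fully open they stand 13 mm farther back than shut.
Start: joints at [71.883, 7.471, 85.268, -0, 87.261, -4.893], TCP at [137.231, 584.1, 231.292] pointing down, gripper open.
Joint ranges: [-169.43, 169.43], [-51.17, 129.36], [1.28, 143.12], [-76.62, 256.62], [0, 156.53], [-152.29, 152.29]. Speed limits (degrees/s): [136.94, 136.94, 159.86, 180, 180, 180].

## Interface

Orientations are given as [roll, pitch, yaw] about the fixed x, y, z axes, in that order (R = Rz(yaw) Ry(pitch) Rx(roll)).
In Python, from bench import r, imaging gives the robot as it stands.
- The arm moves only by the shell command python3 -m creep 'ROWS' [FORCE]. ROWS is text: rows parted by semicolons, each of 7 numbers parted by spaces: the shift along the tool's x, y, z in cm, then the turn, a rotation vector about the tool's x, y, z in degrees, then the finger opening in cm, from 0 to 8.54. In form: dx dy dz ax ay az gripper; .... A call has 1 to 20 rows; each row is the pose to reach, as a shift and turn from the pose measured when the call began, along the tool's axes at that moment; what a row does not reach only later rows make up. A row lasts 1/10 s, in which the tool goes at most 50 mm and 8.59 degrees, less where a joint would pass 70% of its speed; a pose out of reach is approached as far as the arm can. A call with a gripper value outside its range is refused whole. The fingers move at their own pace and stop on an object; FORCE is the grip in N (left out, the last holds). Time passes only in rows, so rows that repeat a pose let the fingers close. It gives the time, the measured TCP pose, the force and the opening at its end, in the units of the state.
- r.sense(): the state, without advancing time (a new reading comes with each control period).
- imaging.snapshot(name): name is "side" or "top"; returns the picture (400x640x3 uint8, red, green, blue); there is no depth.
- imaging.camera_info(name): a dict with "camera_matrix" (3x3 intrinsics, pixels), "R" (3x3) and "t" (3): a world point X has camera coordinates R X + t. Camera axes: x right, y down, z forward; pixel columns grow to the right and rows downward; lengths in mm; the calibration is good to about 2 mm. A picture is of the moment at which its call begins. camera_info takes no time and is no camera call.
- r.hand_in(): hands the job in, once; it reports no verdict.
The state is a dict: "time": time; "joint_pos": joint angles; "qd": joint speeds; "joint_efforts": joint torques, N m; "tool_pos": TCP position; "tcp_rot": TCP orientation; "ft_force": force on the tool from outside, world axes, zero at the start; "wrist_torque": the same for the moment, N m; "finger_gap": finger opening in mm.
Only numpy, scipy, OpenCV 4.12 (cv2) and the standard library are available. Lean on these libraries where they do the work, as an engineer would, in place of code of your own. Each camera call takes 0.05 s, during which the arm holds its last target.

## Task

The grey kit box has three places, each with a cork disc, and one is empty. Stand the loose jar that is of the same size as the two packed ones upright on the empty disc, well centred, and let go of it; the taller loose jar would stick out above the rim. Then slide the sweep bar by its black handle all the way to the other end of the box, over everything, to show that nothing protrudes, and let go.

Things in the scene. Friction and masses are not known exactly. Their poses are not given: they have to be found in the camera images.
- jar_center (a point): Centre (half-way up) of the loose jar to pack: upright, round, 60 mm across, 50 mm tall, 0.11 kg, white label, fixed black lid. It stands on the work surface to the left or right of the box; on the other side stands a similar jar, 60 mm across but 78 mm tall, not wanted. z points up out of the lid.
- empty_place (a point): Centre of the top of the cork disc (66 mm across) in the empty place. Set down, the jar's centre is 25 mm above this point; rim 52 mm above it, inner floor 2 mm below. x across the box, y along it, z up. Long walls' inner faces are 70 mm off in +x and -x: 40 mm free there beside the jar for the fingers. In y the next jar is only 12 mm from it, or an end deck at rim height 8 mm.
- kit_box: Grey open box, fixed, 152 mm (x) by 298 mm (y) by 58 mm tall, walls 6 mm; origin under its centre. Three places in a row along y at -72, 0 and +72 mm, any of them the empty one; closed decks at both ends. Packed jars (as the loose one, 60 by 50 mm) and the cartridges beside them are fixed, 2 mm below the rim.
- sweep_bar (a joint): How far the aluminium sweep bar across the box has slid along it, m: 0 parked at the box's -y end (starts at 0 to 0.015), 0.266 at the stop at the +y end. Its underside is 1 mm above the rim, 3 mm above the packed jars. About 1.5 N moves it; it stays where it is left.
- bar_handle (a point): Point on the sweep bar's black handle, 9 mm below the handle's top and 24 mm above the rim (82 mm above the table). The handle is an upright fin at the bar's middle, 14 mm thick in y (the sliding direction), 60 mm long in x, 22 mm above the bar, which is as thick as it. Pinch it from above on its -y and +y faces. Axes as the box's.
There are look-alikes about, which are no part of the job. Leave any red look-alike of the part that bears jar_center alone.

How it is judged (in metres and radians):
On the way, in this order (a step that is already met when the one before it is completed fails the run):
1. the jar stands on the empty disc and is let go, with the sweep bar not yet slid across (horizontal distance between jar_center and empty_place below 0.016 m and z of jar_center in the frame of empty_place between 0.021 and 0.029 m and angle between jar_center's own z axis and vertical below 0.12 rad and contact force between the fingers and anything else below 0.1 N and value of joint sweep_bar below 0.05 m), for 0.2 s.
2. the sweep bar has been slid to the other end (value of joint sweep_bar above 0.248 m), for 0.2 s.
At the end, for the whole second after the job is handed in: The jar stands upright (within 7 degrees) on the disc of the empty place, centred within 16 mm and fully down (its centre 21 to 29 mm above the disc), and the sweep bar is at the +y end (slid at least 248 mm) and at rest, released (horizontal distance between jar_center and empty_place below 0.016 m and z of jar_center in the frame of empty_place between 0.021 and 0.029 m and angle between jar_center's own z axis and vertical below 0.12 rad and value of joint sweep_bar above 0.248 m and contact force between the arm and anything else below 0.1 N and velocity of joint sweep_bar below 0.01 m/s); the robot touches nothing.
It also fails if it takes over 54 s, if anything falls off the work surface, if the arm or the gripper's body presses on something with over 40 N, if the wrist force passes 120 N, or if a joint passes its speed limit or range.

## Working session

There is one attempt and no reset: what is moved stays moved. The work goes in short steps, Python scripts to look and compute and a shell command to move; the robot and the scene stay as the last step left them, time stands still between calls to the robot, and variables do not carry over. Pictures are saved under pics/ and viewed, and the job is handed in when it is done.

```bash
ls; mkdir -p pics; python3 - <<'E'
from bench import r, imaging
import cv2
print(r.sense(), r.grip_depth)
for n in ("side","top"):
    im=imaging.snapshot(n); cv2.imwrite(f"pics/{n}0.png",im[:,:,::-1]); i=imaging.camera_info(n); print(n,i)
E
```

```text
pics
{'time': 0.0, 'joint_pos': array([ 7.18828408e+01,  7.51434977e+00,  8.53289961e+01, -2.03658479e-04,
        8.72610929e+01, -4.89461422e+00]), 'qd': array([ 0.02873878, -0.0977685 ,  0.04088038,  0.01538785, -0.0245131 ,
       -0.12921158]), 'joint_efforts': array([-5.37828855e-04, -5.69412482e+01, -5.00538468e+01, -5.27321899e-04,
        1.51724566e-02, -2.31961002e-05]), 'tool_pos': array([137.06635944, 583.57681523, 230.25504508]), 'tcp_rot': array([-1.79895925e+02, -8.70838991e-03,  1.66777457e+02]), 'ft_force': array([-0.02661814,  0.40098593, -0.12199795]), 'wrist_torque': array([ 0.05038689, -0.04407132,  0.01196253]), 'finger_gap': 85.11275649237723} 18.700000000000003
side {'camera_matrix': array([[385.3474069 ,   0.        , 309.17014626],
       [  0.        , 385.3474069 , 204.29763525],
       [  0.        ,   0.        ,   1.        ]]), 'R': array([[ 0.99324785, -0.11387497, -0.02216308],
       [-0.07944474, -0.52842983, -0.8452517 ],
       [ 0.08454138,  0.84130518, -0.53390856]]), 't': array([-529.18576808,  130.89927435,  885.16196223])}
top {'camera_matrix': array([[427.61424922,   0.        , 323.54679769],
       [  0.        , 427.61424922, 199.41727627],
       [  0.        ,   0.        ,   1.        ]]), 'R': array([[-0.0197488 , -0.99979798,  0.00373877],
       [-0.99282992,  0.01916994, -0.11798843],
       [ 0.11789292, -0.0060421 , -0.99300793]]), 't': array([  53.9899128 ,  542.49897495, 1269.98057566])}
```

View pics/side0.png

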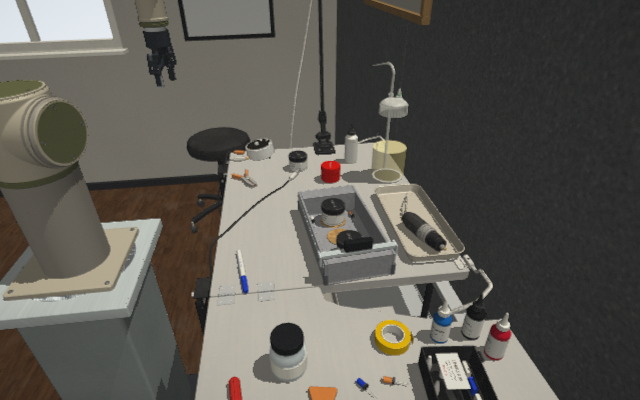

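View pics/top0.png

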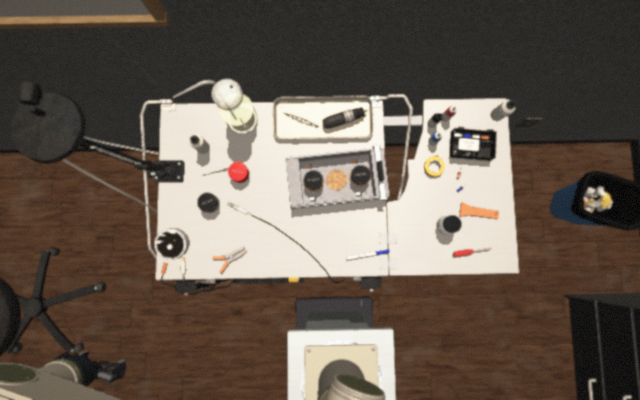

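```bash
cat > h.py <<'E'
import numpy as np, cv2
from bench import r, imaging
def ray(n,u,v,z):
    i=imaging.camera_info(n);K,R,t=i["camera_matrix"],i["R"],i["t"]
    d=R.T@np.linalg.inv(K)@np.array([u,v,1.]);c=-R.T@t
    return c+d*(z-c[2])/d[2]
def proj(n,X):
    i=imaging.camera_info(n);p=i["camera_matrix"]@(i["R"]@np.array(X,float)+i["t"]);return p[:2]/p[2]
def blob(im,box,f):
    u0,v0,u1,v1=box;m=f(im[v0:v1,u0:u1].astype(int)).astype(np.uint8)
    n,l,s,c=cv2.connectedComponentsWithStats(m)
    return [(s[k,4],s[k,2],s[k,3],c[k]+[u0,v0]) for k in np.argsort(-s[1:,4])[:2]+1] if n>1 else []
E
python3 - <<'E'
from h import *
t=cv2.imread("pics/top0.png");s=cv2.imread("pics/side0.png")
cv2.imwrite("pics/tc.png",cv2.resize(t[140:240,190:400],None,fx=3.8,fy=3.8,interpolation=cv2.INTER_CUBIC))
cv2.imwrite("pics/sc.png",cv2.resize(s[140:290,230:430],None,fx=3.9,fy=3.9,interpolation=cv2.INTER_CUBIC))
dark=lambda a:a.max(2)<70
for nm,b,z in (("jarL",(190,185,228,222),50),("jarR",(435,208,470,240),78),("p1",(302,168,326,192),56),("p2",(350,164,371,187),56)):
    for x in blob(t,b,dark): print(nm,x,ray("top",*x[3],z))
ork=lambda a:(a[:,:,2]-a[:,:,0]>50)
for x in blob(t,(322,165,352,195),ork): print("cork",x,ray("top",*x[3],6))
for x in blob(s,(285,145,312,175),dark): print("side jarL",x,ray("side",*x[3],50))
E
```

```text
jarL (np.int32(229), np.int32(19), np.int32(18), array([207.73799127, 202.7860262 ])) [537.8502715  390.66373493  50.        ]
jarR (np.int32(203), np.int32(16), np.int32(16), array([451.40394089, 223.78817734])) [ 459.13314696 -328.19611485   78.        ]
p1 (np.int32(202), np.int32(17), np.int32(18), array([312.75742574, 180.52970297])) [598.35009653  74.80665519  56.        ]
p2 (np.int32(218), np.int32(19), np.int32(18), array([360.19266055, 175.49541284])) [610.95321329 -68.15774106  56.        ]
cork (np.int32(350), np.int32(21), np.int32(20), array([336.09714286, 179.45714286])) [608.55796969   2.79076136   6.        ]
cork (np.int32(8), np.int32(2), np.int32(5), array([349.625, 175.375])) [620.67433986 -39.81728161   6.        ]
side jarL (np.int32(164), np.int32(17), np.int32(12), array([297.09146341, 156.30487805])) [538.32228518 374.02282509  50.        ]
```

View pics/tc.png

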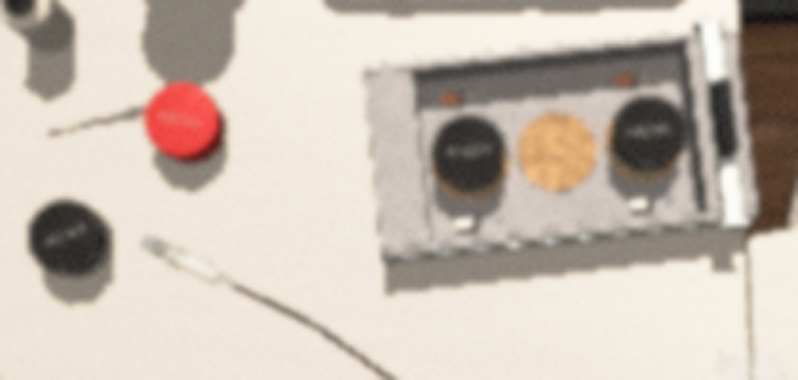

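View pics/sc.png

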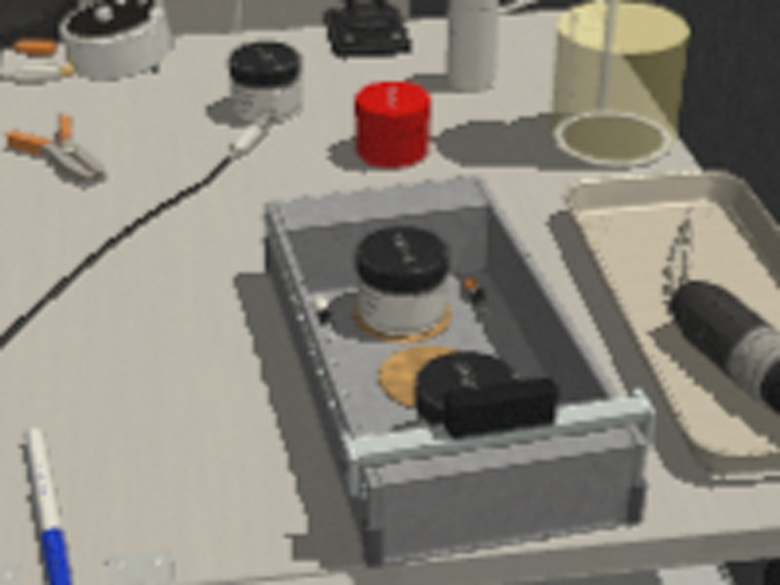

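```bash
python3 - <<'E'
from h import *
t=cv2.imread("pics/top0.png");s=cv2.imread("pics/side0.png")
cv2.imwrite("pics/tc2.png",cv2.resize(t[80:290,0:280],None,fx=2.8,fy=2.8,interpolation=cv2.INTER_CUBIC))
cv2.imwrite("pics/sc2.png",cv2.resize(s[0:200,200:440],None,fx=3,fy=3,interpolation=cv2.INTER_CUBIC))
print(ray("top",207.7,202.8,42),ray("side",297.1,156.3,42),proj("side",[539,393,50]),proj("side",[539,393,0]),proj("side",[459,-328,78]),proj("side",[459,-328,0]))
# box corners on rim (u,v from crop /3.8)
for c in ((365,72),(735,35),(745,228),(385,258)): print(ray("top",c[0]/3.8+190,c[1]/3.8+140,58)[:2])
for c in ((722,117),(712,82),(728,157)): print("handle",ray("top",c[0]/3.8+190,c[1]/3.8+140,91)[:2])
E
```

```text
[538.73811906 392.90743203  42.        ] [539.53600674 391.07933559  42.        ] [296.78383579 153.78106517] [297.38452121 167.76145248] [285.23566041 332.55929772] [287.80180136 363.52195932]
[665.46137398 154.1978095 ]
[ 689.90213938 -140.71133591]
[ 535.01204602 -142.95259565]
[516.81716831 139.93967603]
handle [ 617.72482522 -123.33864665]
handle [ 645.32959907 -116.57467779]
handle [ 586.42887512 -126.85080275]
```

View pics/tc2.png

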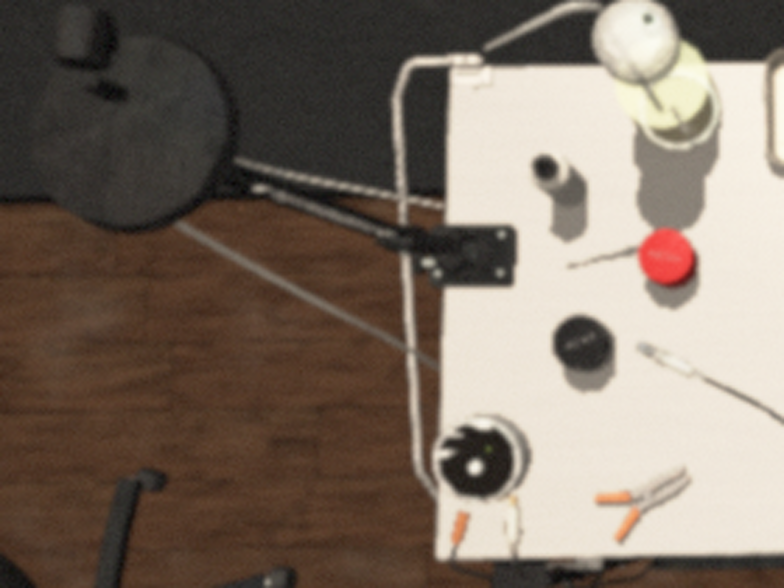

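View pics/sc2.png

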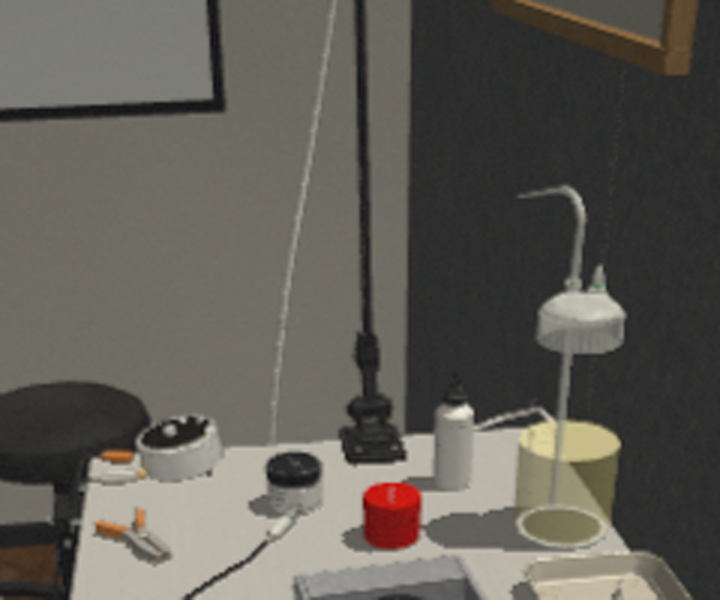

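```bash
python3 -m creep '-43.5 -9.4 6 0 0 72 8.5;-43.5 -9.4 6 0 0 72 8.5;-43.5 -9.4 6 0 0 72 8.5;-43.5 -9.4 6 0 0 72 8.5;-43.5 -9.4 6 0 0 72 8.5;-43.5 -9.4 6 0 0 72 8.5;-43.5 -9.4 6 0 0 72 8.5;-43.5 -9.4 6 0 0 72 8.5;-43.5 -9.4 6 0 0 72 8.5;-43.5 -9.4 6 0 0 72 8.5;-43.5 -9.4 6 0 0 72 8.5;-43.5 -9.4 6 0 0 72 8.5;-43.5 -9.4 6 0 0 72 8.5;-43.5 -9.4 6 0 0 72 8.5;-43.5 -9.4 6 0 0 72 8.5;-43.5 -9.4 6 0 0 72 8.5;-43.5 -9.4 6 0 0 72 8.5;-43.5 -9.4 6 0 0 72 8.5' 30
```

```text
time: 1.9
tool_pos: [538.9, 392.6, 170.5]
tcp_rot: [-180.0, 0.1, 94.8]
ft_force: [0.5, -0.5, -0.5]
finger_gap: 85.0
```

```bash
python3 -m creep '0 0 5 0 0 0 8.5;0 0 10 0 0 0 8.5;0 0 14 0 0 0 8.5;0 0 15.5 0 0 0 8.5;0 0 16.5 0 0 0 8.5;0 0 16.5 0 0 0 8.5;0 0 16.5 0 0 0 8.5' 30
python3 - <<'E'
from h import *
for n in("top","side"):
    im=imaging.snapshot(n)[:,:,::-1]
    c=im[110:200,250:350] if n=="side" else im[160:250,160:260]
    cv2.imwrite(f"pics/g_{n}.png",cv2.resize(c,None,fx=5,fy=5,interpolation=cv2.INTER_CUBIC))
E
```

```text
time: 2.6
tool_pos: [540.6, 393.3, 8.1]
tcp_rot: [179.8, -0.0, 94.8]
ft_force: [0.6, -0.8, -0.4]
finger_gap: 85.1
```

View pics/g_side.png

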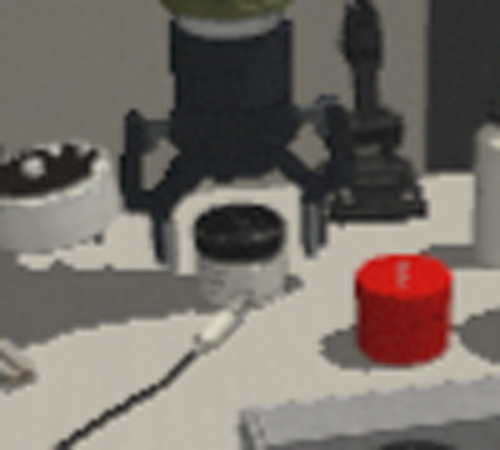

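The short jar (crop ~(240,250)) is centred between the open fingers. Closing.

```bash
python3 -m creep '0 0 0.3 0 0 0 5.5;0 0 0.3 0 0 0 5.5;0 0 0.3 0 0 0 5.5;0 0 0.3 0 0 0 5.5;0 0 0.3 0 0 0 5.5;0 0 0.3 0 0 0 5.5;0 0 0.3 0 0 0 5.5;0 0 0.3 0 0 0 5.5' 30
```

```text
time: 3.5
tool_pos: [541.8, 394.1, 7.1]
tcp_rot: [179.7, -0.1, 94.8]
ft_force: [-0.1, -0.4, 6.2]
finger_gap: 58.4
```

```bash
python3 -m creep '0 0 -2 0 0 0 5.5;0 0 -5 0 0 0 5.5;0 0 -9 0 0 0 5.5;0 0 -12 0 0 0 5.5;0 0 -12 0 0 0 5.5;0 0 -12 0 0 0 5.5;0 0 -12 0 0 0 5.5' 30
python3 - <<'E'
from h import *
for n in("top","side"):
    im=imaging.snapshot(n)[:,:,::-1]
    c=im[60:200,230:370] if n=="side" else im[160:250,160:260]
    cv2.imwrite(f"pics/l_{n}.png",cv2.resize(c,None,fx=4,fy=4,interpolation=cv2.INTER_CUBIC))
print(r.sense()['tool_pos'],r.sense()['tcp_rot'],r.sense()['ft_force'])
E
```

```text
time: 4.2
tool_pos: [540.2, 393.3, 125.3]
tcp_rot: [179.8, -0.0, 94.8]
ft_force: [-0.9, -0.1, -1.7]
finger_gap: 58.2
[539.9690049  393.15452478 124.75069493] [ 1.79853675e+02 -1.09759093e-03  9.47870486e+01] [-1.08410889  0.03681086 -0.9547458 ]
```

View pics/l_side.png

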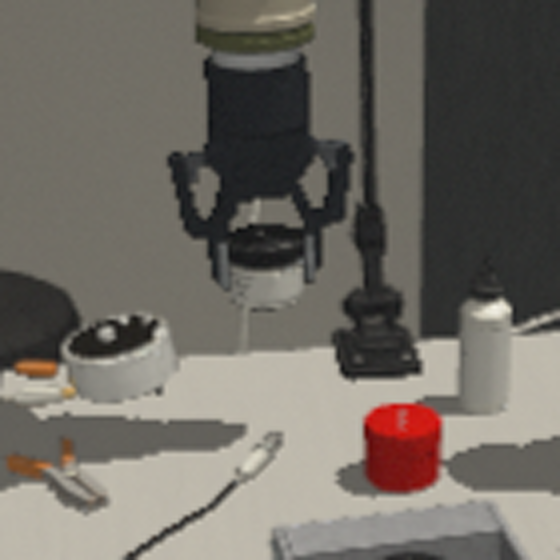

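```bash
python3 -m creep '-3 0.3 0 0 0 0 5.5;-7 0.6 0 0 0 0 5.5;-11.5 1 0 0 0 0 5.5;-16 1.5 0 0 0 0 5.5;-20.5 2 0 0 0 0 5.5;-25 2.5 0 0 0 0 5.5;-29.5 2.8 0 0 0 0 5.5;-33.5 3.1 0 0 0 0 5.5;-37 3.3 0 0 0 0 5.5;-39.3 3.5 0 0 0 0 5.5;-39.3 3.5 0 0 0 0 5.5;-39.3 3.5 0 0 0 0 5.5;-39.3 3.5 0 0 0 0 5.5' 30
python3 - <<'E'
from h import *
for n in("top","side"):
    im=imaging.snapshot(n)[:,:,::-1]
    cv2.imwrite(f"pics/b_{n}.raw.png",im)
    c=im[100:290,260:420] if n=="side" else im[130:230,270:400]
    cv2.imwrite(f"pics/b_{n}.png",cv2.resize(c,None,fx=3,fy=3,interpolation=cv2.INTER_CUBIC))
s=r.sense();print(s['tool_pos'],s['tcp_rot'],s['ft_force'])
E
```

```text
time: 5.6
tool_pos: [607.0, 5.4, 124.0]
tcp_rot: [179.9, -0.0, 94.8]
ft_force: [0.4, -0.2, -0.6]
finger_gap: 58.2
[607.31188164   5.6110947  124.45800545] [ 1.79892163e+02 -1.83955667e-02  9.48665494e+01] [ 0.51230954  0.22166635 -1.69159988]
```

View pics/b_side.png

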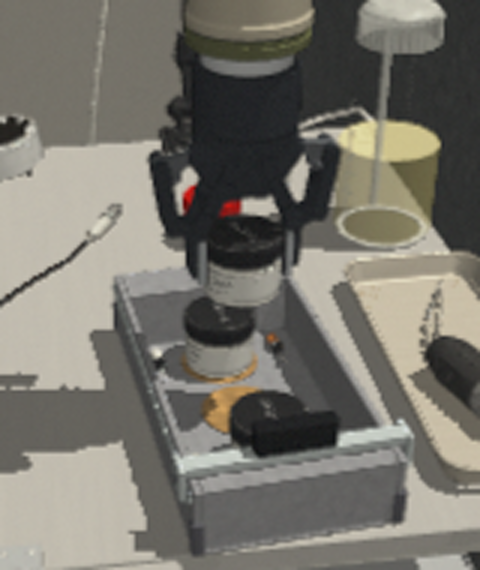

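View pics/b_top.png

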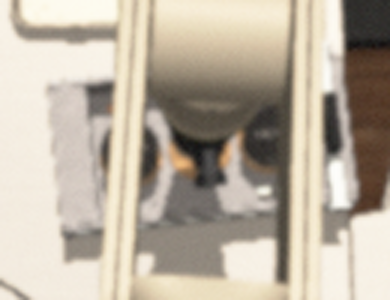

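```bash
python3 - <<'E'
from h import *
im=cv2.imread("pics/b_side.raw.png")
c=im[165:208,322:362];cv2.imwrite("pics/bz.png",cv2.resize(c,None,fx=12,fy=12,interpolation=cv2.INTER_NEAREST))
def ell(x,y,z,R=30):
    a=np.linspace(0,2*np.pi,72);P=np.array([proj("side",[x+R*np.cos(t),y+R*np.sin(t),z]) for t in a]);return P.min(0),P.max(0)
for z in(117.5,167.5): print(z,ell(607.3,5.5,z))
# self-check on packed jar p1 (far) cork etc
print(ray("side",0,0,0)[:1], [proj("side",p) for p in ((607.5,3,6),)])
E
```

```text
117.5 (array([327.0501614 , 189.11708874]), array([353.45207721, 202.6931293 ]))
167.5 (array([327.10915106, 170.08577426]), array([354.34068801, 182.93288702]))
[-5171.53690458] [array([339.53280476, 235.58351377])]
```

View pics/bz.png

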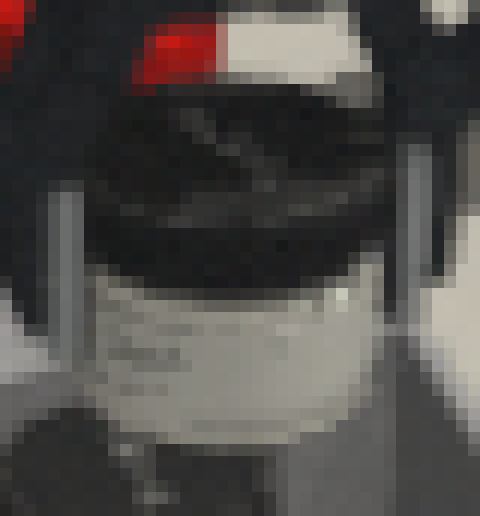

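```bash
python3 -m creep '0 0 2 0 0 0 5.5;0 0 4 0 0 0 5.5;0 0 6 0 0 0 5.5;0 0 7.5 0 0 0 5.5;0 0 8.5 0 0 0 5.5;0 0 9.3 0 0 0 5.5;0 0 10 0 0 0 5.5;0 0 10.5 0 0 0 5.5;0 0 10.7 0 0 0 5.5;0 0 10.7 0 0 0 5.5;0 0 10.7 0 0 0 5.5' 30
python3 - <<'E'
from h import *
for n in("side",):
    im=imaging.snapshot(n)[:,:,::-1]
    cv2.imwrite(f"pics/d_{n}.raw.png",im)
    c=im[170:290,280:420]
    cv2.imwrite(f"pics/d_{n}.png",cv2.resize(c,None,fx=4.5,fy=4.5,interpolation=cv2.INTER_CUBIC))
s=r.sense();print(s['tool_pos'],s['tcp_rot'],s['ft_force'])
E
```

```text
time: 6.8
tool_pos: [607.9, 5.6, 17.9]
tcp_rot: [179.9, -0.0, 94.9]
ft_force: [0.1, -0.8, -1.7]
finger_gap: 57.9
[607.92797858   5.56871723  17.99194141] [ 1.79843560e+02 -1.06744111e-02  9.48615055e+01] [ 0.07636758  0.32034963 -0.88198853]
```

View pics/d_side.png

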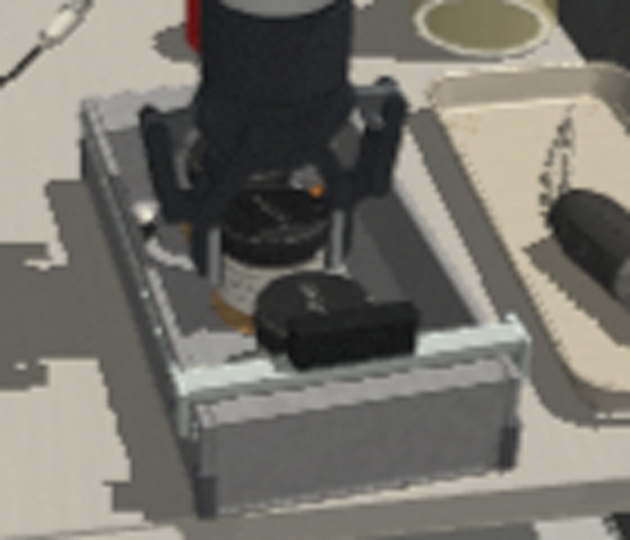

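The jar hangs just above the cork, roughly centred (cork edge visible at crop (225,305)). Lowering the rest.

```bash
python3 -m creep '0 0 0.2 0 0 0 5.5;0 0 0.35 0 0 0 5.5;0 0 0.45 0 0 0 5.5;0 0 0.45 0 0 0 5.5;0 0 0.45 0 0 0 5.5' 30
```

```text
time: 7.35
tool_pos: [607.9, 5.6, 13.4]
tcp_rot: [179.9, -0.0, 94.9]
ft_force: [0.5, -0.2, -1.0]
finger_gap: 58.2
```

```bash
python3 -m creep '0 0 0.1 0 0 0 5.5;0 0 0.15 0 0 0 5.5;0 0 0.15 0 0 0 5.5' 30
```

```text
time: 7.65
tool_pos: [608.1, 5.5, 13.1]
tcp_rot: [179.8, -0.0, 94.9]
ft_force: [-5.0, 0.3, 9.0]
finger_gap: 58.2
```

```bash
python3 -m creep '0 0 0 0 0 0 7.4;0 0 0 0 0 0 7.4;0 0 0 0 0 0 7.4;0 0 0 0 0 0 7.4;0 0 0 0 0 0 7.4;0 0 0 0 0 0 7.4' 30
```

```text
time: 8.25
tool_pos: [608.0, 5.5, 13.0]
tcp_rot: [179.9, -0.0, 94.9]
ft_force: [0.0, -0.2, 0.0]
finger_gap: 74.1
```

```bash
python3 -m creep '0 0 -1.5 0 0 0 7.4;0 0 -4 0 0 0 7.4;0 0 -7 0 0 0 7.4;0 0 -11 0 0 0 7.4;0 0 -16 0 0 0 7.4;0 0 -20 0 0 0 7.4;0 0 -20 0 0 0 7.4;0 0 -20 0 0 0 7.4' 30
python3 - <<'E'
from h import *
for n in("side","top"):
    im=imaging.snapshot(n)[:,:,::-1]
    cv2.imwrite(f"pics/e_{n}.raw.png",im)
    c=im[170:290,280:420] if n=="side" else im[130:230,270:400]
    cv2.imwrite(f"pics/e_{n}.png",cv2.resize(c,None,fx=4.5,fy=4.5,interpolation=cv2.INTER_CUBIC))
s=r.sense();print(s['tool_pos'],s['tcp_rot'],s['ft_force'])
E
```

```text
time: 9.05
tool_pos: [608.6, 5.4, 215.9]
tcp_rot: [179.6, 0.0, 94.9]
ft_force: [-1.3, -1.3, -1.0]
finger_gap: 74.0
[606.81767787   5.56055996 212.22051481] [ 1.79934695e+02 -2.06873001e-02  9.48660514e+01] [-0.95275064  1.14494401 -0.27419317]
```

View pics/e_side.png

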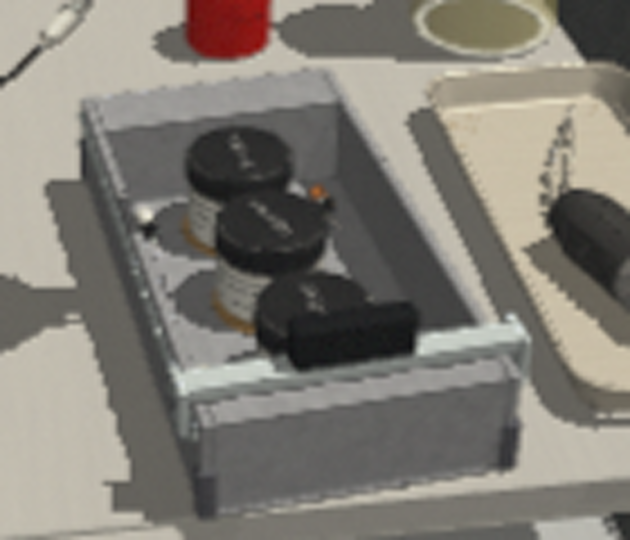

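View pics/e_top.png

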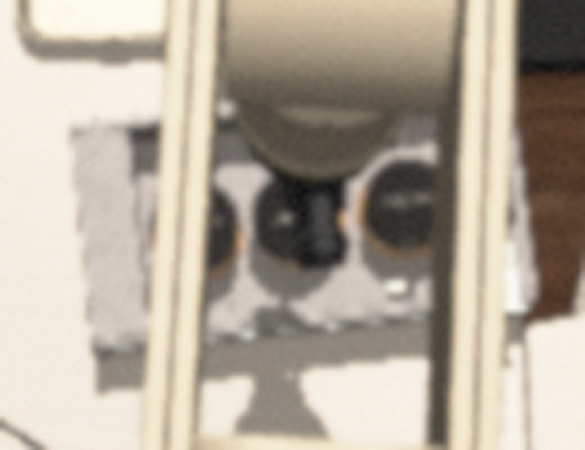

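```bash
python3 - <<'E'
from h import *
t=cv2.imread("pics/top0.png")
for x in blob(t,(373,155,386,190),lambda a:a.max(2)<75): print(x,ray("top",*x[3],88))
c=cv2.imread("pics/e_side.raw.png")[230:258,340:378];cv2.imwrite("pics/hz.png",cv2.resize(c,None,fx=16,fy=16,interpolation=cv2.INTER_NEAREST))
c=t[150:205,360:395];cv2.imwrite("pics/hzt.png",cv2.resize(c,None,fx=10,fy=10,interpolation=cv2.INTER_NEAREST))
E
```

```text
(np.int32(72), np.int32(6), np.int32(19), array([379.76388889, 171.11111111])) [ 617.33320918 -123.03544119   88.        ]
```

View pics/hz.png

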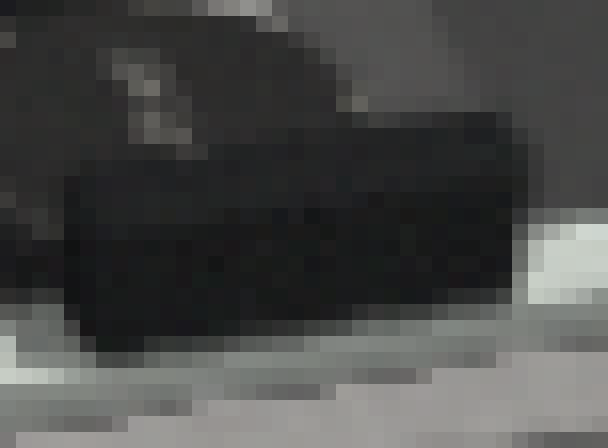

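View pics/hzt.png

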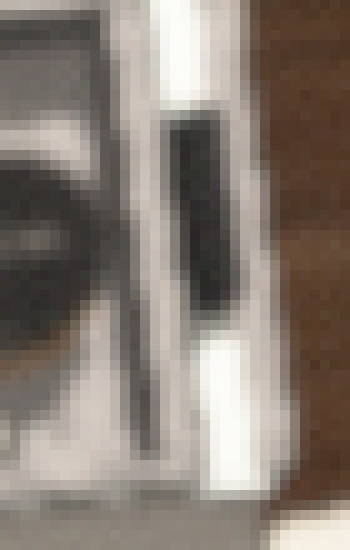

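```bash
python3 - <<'E'
from h import *
print(ray("side",358.4,240.75,91), ray("top",380,171.2,91))
s=r.sense();print(s['tool_pos'],s['tcp_rot'],s['joint_pos'])
E
```

```text
[ 620.0651835  -130.54837655   91.        ] [ 616.50427975 -123.29550251   91.        ]
[606.81767787   5.56055996 212.22051481] [ 1.79934695e+02 -2.06873001e-02  9.48660514e+01] [-4.33346441e+00  8.97370205e+00  8.56135445e+01  3.09635317e-02
  8.53515965e+01 -9.20199685e+00]
```

```bash
python3 -m creep '-4 0 2 0 0 20 6;-8 0 4 0 0 40 6;-13.1 0 6 0 0 60 6;-13.1 0 7.5 0 0 90 6;-13.1 0 7.5 0 0 90 6;-13.1 0 7.5 0 0 90 6;-13.1 0 7.5 0 0 90 6;-13.1 0 7.5 0 0 90 6;-13.1 0 7.5 0 0 90 6;-13.1 0 7.5 0 0 90 6;-13.1 0 7.5 0 0 90 6;-13.1 0 7.5 0 0 90 6;-13.1 0 7.5 0 0 90 6;-13.1 0 7.5 0 0 90 6' 30
python3 - <<'E'
from h import *
im=imaging.snapshot("side")[:,:,::-1]
cv2.imwrite("pics/f.png",cv2.resize(im[170:290,280:420],None,fx=4.5,fy=4.5,interpolation=cv2.INTER_CUBIC))
im=imaging.snapshot("top")[:,:,::-1]
cv2.imwrite("pics/ft.raw.png",im);cv2.imwrite("pics/ft.png",cv2.resize(im[130:230,270:410],None,fx=4.5,fy=4.5,interpolation=cv2.INTER_CUBIC))
s=r.sense();print(s['tool_pos'],s['tcp_rot'],s['joint_pos'])
E
```

```text
time: 10.55
tool_pos: [617.5, -124.8, 136.3]
tcp_rot: [-180.0, 0.0, 5.0]
ft_force: [-0.4, 0.2, 0.7]
finger_gap: 60.1
[ 617.77392647 -124.88883365  136.7880074 ] [-1.79968547e+02 -2.92451517e-02  4.93090498e+00] [-1.61115463e+01  1.54855598e+01  8.61787650e+01  4.06991111e-02
  7.83196767e+01  6.89493067e+01]
```

View pics/f.png

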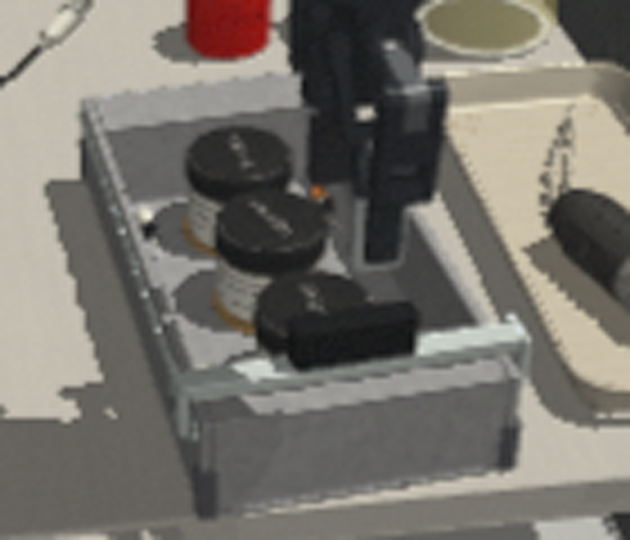

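View pics/ft.png

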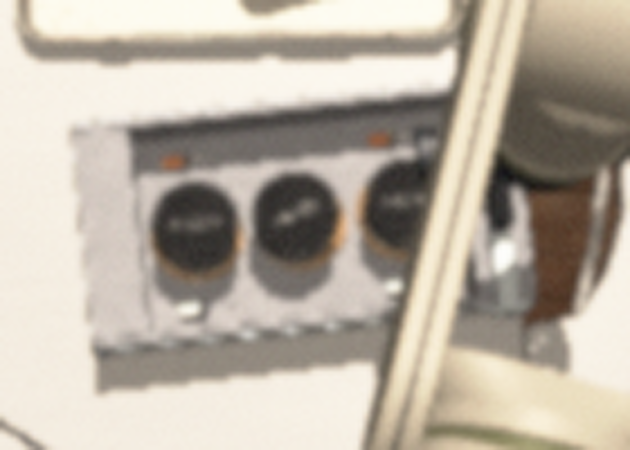

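```bash
python3 - <<'E'
from h import *
t=cv2.imread("pics/ft.raw.png")
for b in((302,168,325,192),(324,164,347,192),):
    for x in blob(t,b,lambda a:a.max(2)<70)[:1]: print(x,ray("top",*x[3],50))
E
```

```text
(np.int32(193), np.int32(16), np.int32(18), array([312.64248705, 180.65284974])) [598.96595204  75.27111729  50.        ]
(np.int32(193), np.int32(16), np.int32(17), array([335.00518135, 178.43523316])) [604.45297088   7.63283984  50.        ]
```

Jar is ~4 mm off the place centre (limit 16). The gripper is above the handle; lowering onto it.

```bash
python3 -m creep '0 0 2 0 0 0 6;0 0 4 0 0 0 6;0 0 5.5 0 0 0 6;0 0 6.5 0 0 0 6;0 0 7 0 0 0 6;0 0 7 0 0 0 6;0 0 7 0 0 0 6' 20
python3 - <<'E'
from h import *
im=imaging.snapshot("side")[:,:,::-1]
cv2.imwrite("pics/g2.png",cv2.resize(im[170:290,280:420],None,fx=4.5,fy=4.5,interpolation=cv2.INTER_CUBIC))
E
```

```text
time: 11.35
tool_pos: [618.4, -125.0, 67.6]
tcp_rot: [-180.0, -0.1, 4.9]
ft_force: [0.3, 1.1, 0.2]
finger_gap: 59.7
```

View pics/g2.png

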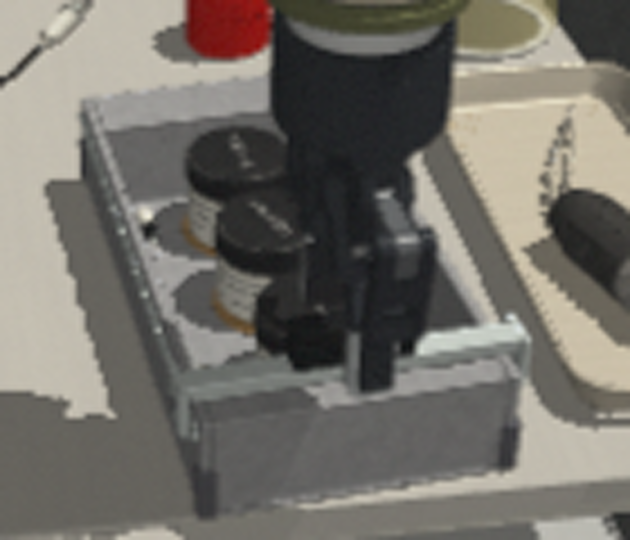

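The front finger is before the handle at crop (375,340), straddling it. Closing.

```bash
python3 -m creep '0 0 0.1 0 0 0 4;0 0 0.1 0 0 0 3;0 0 0.1 0 0 0 2;0 0 0.1 0 0 0 1;0 0 0.1 0 0 0 1;0 0 0.1 0 0 0 1;0 0 0.1 0 0 0 1;0 0 0.1 0 0 0 1' 20
```

```text
time: 12.2
tool_pos: [618.8, -125.2, 67.3]
tcp_rot: [180.0, -0.1, 4.9]
ft_force: [-1.6, -0.0, 5.4]
finger_gap: 13.3
```

```bash
python3 -m creep '0 -0.7 0 0 0 0 1;0 -2 0 0 0 0 1;0 -3.5 0 0 0 0 1;0 -5 0 0 0 0 1;0 -6.5 0 0 0 0 1;0 -8 0 0 0 0 1;0 -9.5 0 0 0 0 1;0 -11 0 0 0 0 1;0 -12.5 0 0 0 0 1;0 -14 0 0 0 0 1;0 -15.5 0 0 0 0 1;0 -17 0 0 0 0 1;0 -18.5 0 0 0 0 1;0 -20 0 0 0 0 1;0 -21.5 0 0 0 0 1;0 -22.8 0 0 0 0 1;0 -23.8 0 0 0 0 1;0 -24.5 0 0 0 0 1;0 -25 0 0 0 0 1;0 -25.2 0 0 0 0 1' 20
```

```text
time: 14.2
tool_pos: [595.3, 128.0, 67.3]
tcp_rot: [-180.0, 0.0, 5.0]
ft_force: [-8.0, -2.4, 10.2]
finger_gap: 13.8
```

```bash
python3 -m creep '0 -0.2 0 0 0 0 1;0 -0.4 0 0 0 0 1;0 -0.5 0 0 0 0 1;0 -0.5 0 0 0 0 1' 20
python3 - <<'E'
from h import *
im=imaging.snapshot("side")[:,:,::-1]
cv2.imwrite("pics/k.png",cv2.resize(im[130:290,260:420],None,fx=3.7,fy=3.7,interpolation=cv2.INTER_CUBIC))
E
```

```text
time: 14.6
tool_pos: [594.7, 133.7, 67.3]
tcp_rot: [-180.0, 0.0, 5.1]
ft_force: [-0.1, 1.6, 2.5]
finger_gap: 13.9
```

View pics/k.png

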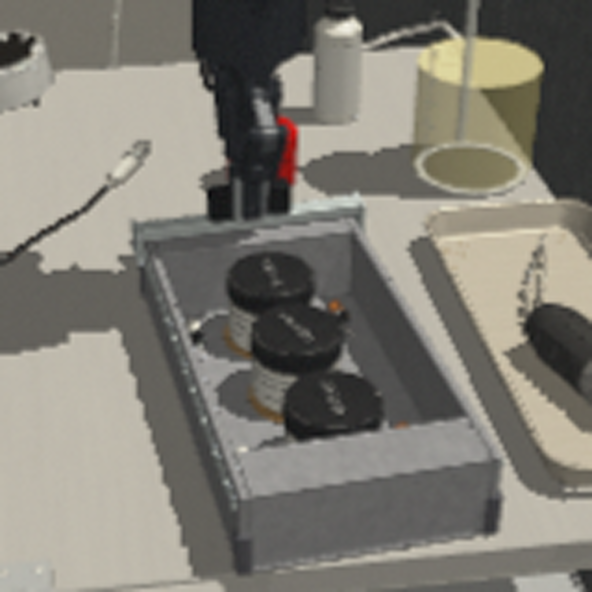

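```bash
python3 -m creep '0 0 0 0 0 0 1;0 0 0 0 0 0 4;0 0 0 0 0 0 4;0 0 0 0 0 0 4;0 0 0 0 0 0 4;0 0 0 0 0 0 4;0 0 -2 0 0 0 4;0 0 -4 0 0 0 4;0 0 -8 0 0 0 4;0 0 -12 0 0 0 4;0 0 -12 0 0 0 4;0 0 -12 0 0 0 4' 20
python3 - <<'E'
from h import *
im=imaging.snapshot("side")[:,:,::-1]
cv2.imwrite("pics/m.png",cv2.resize(im[130:290,260:420],None,fx=3.7,fy=3.7,interpolation=cv2.INTER_CUBIC))
im=imaging.snapshot("top")[:,:,::-1]
cv2.imwrite("pics/mt.png",cv2.resize(im[130:230,270:410],None,fx=4.5,fy=4.5,interpolation=cv2.INTER_CUBIC))
for b in((324,164,347,192),):
    for x in blob(im,b,lambda a:a.max(2)<70)[:1]: print(x,ray("top",*x[3],50))
E
```

```text
time: 15.85
tool_pos: [595.7, 133.7, 189.1]
tcp_rot: [-179.9, -0.2, 5.0]
ft_force: [-0.6, -0.2, -0.1]
finger_gap: 39.6
(np.int32(196), np.int32(17), np.int32(18), array([334.84183673, 178.45918367])) [604.38914801   8.12783594  50.        ]
```

View pics/m.png

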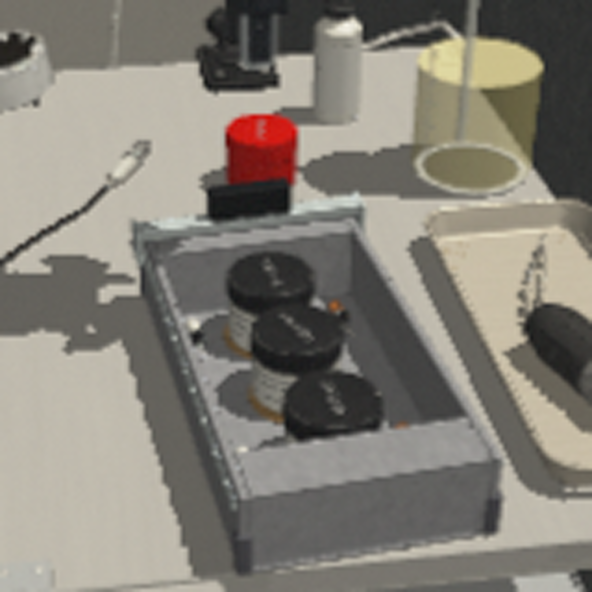

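View pics/mt.png

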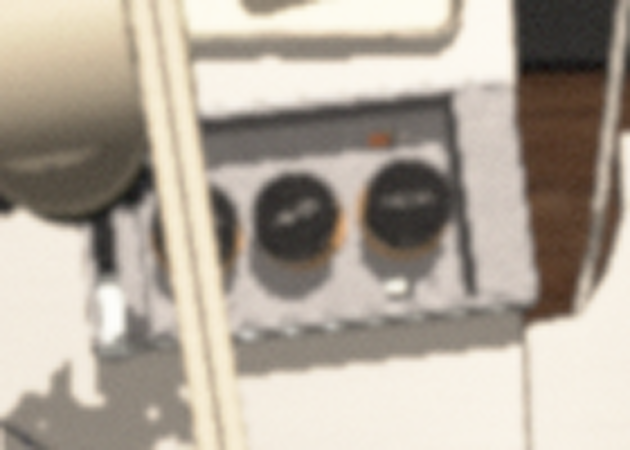

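The bar lies across the far end (side crop (250,210)). All three jars stand level and the gripper is clear, so I'm handing in.

```bash
python3 -c "
from bench import r
print(r.hand_in())"
```

```text
the job is handed in; nothing more can be done
None
```

I packed the short jar into the empty middle place and let go of it. I then slid the sweep bar by its handle to the +y end, released it and handed in at about 16 s. No verdict came back.

My last checks, from the pictures and the arm's readings:
- **Jar:** it stands level with the packed jars, about 4–5 mm off the place's centre along the box (limit 16 mm). It did not shift noticeably during the sweep.
- **Bar:** the gripper travelled about 260 mm holding the handle (248 mm needed), and the last picture shows the bar at the +y end. I did not feel it hit the end stop.
- **Robot:** the gripper is clear of everything, about 120 mm above where it held the handle. The red look-alike and the tall jar were not touched.

The two cameras disagreed by about 7 mm on where the handle sat along the box. I used a value between them with the fingers opened wide, and the grip held.

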